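# Refit the microscope lamp house: filter slide in, bayonet lamp locked and held

### The arm

A 6-joint arm with a two-finger parallel gripper is mounted at the origin on the work surface. World frame = base frame: x ahead of the robot, y to its left, z up, the work surface at z = 0. Lengths are in mm, angles in rad, forces in N, time in s.
With the tool pointing down it reaches from about 275 to 850 mm from the base axis. Payload 5.2 kg.
Tool frame: the origin (TCP) lies between the finger pads; the fingertips stand ahead of it and the grasp point (between the pads) lies 6 mm ahead of it (arm.nose_length is the z of the fingertips in the tool frame, in mm); z points along the fingers, y is the line along which they close (so a half turn about z gives the same grasp; the last joint's range is limited). The gripper opens to 85 mm and grips with 20 to 120 N. Pads are 22 mm wide; open, the fingers measure 114 mm over their backs; the gripper's body (76 mm by 85 mm) begins 54 mm behind the grasp point. The pads swing forward as they close: fully open they stand 13 mm farther back than shut.
Start: joints at [-1.394, 0.259, 1.535, -0, 1.348, -0.203], TCP at [203.925, -510.803, 256.31] pointing down, gripper open.
Joint ranges: [-3.14, 3.14], [-0.91, 2.08], [0.19, 2.58], [-1.22, 4.36], [0.22, 2.71], [-3.12, 3.12]. Speed limits (rad/s): [2.57, 2.57, 3.14, 3.14, 3.14, 3.14].

### API

Orientations are given as a 3x3 rotation matrix whose columns are the frame's x, y, z axes.
In Python, from rig import arm gives the robot as it stands.
- The arm moves only by the shell command python3 -m crank 'ROWS' [FORCE]. ROWS is JSON, a list of rows, each an object of numbers: "tx", "ty", "tz": the shift along the tool's x, y, z in m; "rx", "ry", "rz": the turn, a rotation vector about the tool's x, y, z in degrees; "fingers": the opening, from 0 (shut) to 1 (fully open). In form: [{"tx": .., "ty": .., "tz": .., "rx": .., "ry": .., "rz": .., "fingers": ..}, ...]. A call has 1 to 5 rows; each row shifts and turns the commanded pose from where the row before left it, along the tool's axes as they then stand; what a row does not reach is not made up. A row lasts 1/8 s, in which the tool goes at most 62.5 mm and 10.7 degrees, less where a joint would pass 70% of its speed; a pose out of reach is approached as far as the arm can. A call with a gripper value outside its range is refused whole. The fingers move at their own pace and stop on an object; FORCE is the grip in N (left out, the last holds). Time passes only in rows, so rows that do not move let the fingers close. It gives the time, the measured TCP pose, the force, the opening and the grip force at its end, in the units of the state.
- arm.read_state(): the state, without advancing time (a new reading comes with each control period).
- arm.capture(name): name is "scene" or "top"; returns the picture (420x560x3 uint8, red, green, blue); there is no depth.
- arm.calibration(name): a dict with "K" (3x3 intrinsics, pixels), "R" (3x3) and "t" (3): a world point X has camera coordinates R X + t. Camera axes: x right, y down, z forward; pixel columns grow to the right and rows downward; lengths in mm; the calibration is good to about 2 mm. A picture is of the moment at which its call begins. calibration takes no time and is no camera call.
- arm.job_done(): hands the job in; it is judged then, once.
The state is a dict: "clock": time; "joint_positions": joint angles; "dq": joint speeds; "joint_torque": joint torques, N m; "tcp_pos": TCP position; "ee_rot": TCP orientation; "ft_force": force on the tool from outside, world axes, zero at the start; "torque": the same for the moment, N m; "width": finger opening in mm; "grip_force": force on a finger pad.
Only numpy, scipy, OpenCV 4.12 (cv2) and the standard library are available. Lean on these libraries where they do the work, as an engineer would, in place of code of your own. Each camera call takes 0.05 s, during which the arm holds its last target. There are 200 camera calls.

### The job

Ready the microscope's white lamp house: slide the green filter slide from the rack edgewise into the house's empty slot, fully home, and let it go. Then push the blue-collared lamp straight down into the round bayonet socket until its collar is down on the house, and only then twist it a full quarter turn clockwise (from above) against the spring. Finish while still gripping the lamp, holding it pressed home and fully turned; leave the other filters, the orange lamp and the lab ware where they are.

Things in the scene. Friction and masses are not known exactly. Their poses are not given: they have to be found in the camera images.
- house: white lamp house, a fixed box 130 (x) x 170 (y) x 62 mm high. Origin: centre of its underside on the bench. In its top, at y = +42 mm of its frame, is the filter slot; at y = -40 mm the round lamp socket. z up.
- slot_mouth (a point): centre of the mouth of the filter slot, at the level of the house top. The slot is 45 mm long (along the house x), 9 mm wide (along the house y) and 40 mm deep, vertical, closed below. A green stripe lies beside it. Axes as the house.
- socket_mouth (a point): centre of the lamp socket's mouth, level with the house top; axes as the house. Two steel lips, 8 mm thick, narrow the bore (44 mm) to 30 mm, leaving 11 mm entry gaps for the lamp's lugs on the house's +x and -x sides (blue squares mark them). The brass floor of a sprung cup is 13 mm down at rest. Lugs pushed 3 mm on from there are clear below the lips and can turn under them.
- lamp_push (a joint): how far the sprung cup in the socket is pushed down, m: 0 at rest; 0.010 when the lamp's collar sits on the house top (the cup's own stop is at 0.012). Spring: 3.6 N at first, 8 N at 10 mm.
- lamp_turn (a joint): how far that cup is turned clockwise seen from above, rad: 0 at rest, stop at 1.571. Four dogs on its floor take the lamp's lugs along with 1.7 mm play each side, so it lags the lamp by about 0.1 rad. A spring turns it back: 0.02 N m at first, 0.11 N m at the stop.
- green_filter_center (a point): filter slide with green window and tab, upright in the rack. Dark plate 40 (x) x 5.5 (y, thickness) x 60 mm (z), foot edge thinned to 34 x 3.5 mm, and on top a grip tab 26 (x) x 10 (y) x 24 mm (z). This point is 42 mm above the lower edge, 30 mm below the tab's centre; z up. Same either way round. About 50 g. Fully home in the lamp house, this point is 2 mm above slot_mouth.
- blue_lamp_grip (a point): lamp with blue collar, upright in the tray, 76 mm high: foot 26 mm across, 23 mm long, with lugs to +x and -x (39 mm over them, 6 mm wide, 2 to 8 mm above the lower end); collar 41 mm across, 15 mm high; white flat grip 36 (x) x 16 (y) x 38 mm (z). This point: centre of the grip, 57 mm above the lower end, 34 mm above the collar's underside; z up. Same after half a turn. About 120 g.
- rack: grey filter rack, fixed, 190 (x) x 50 (y) x 35 mm high, three slots in a row along its x, 58 mm apart, holding the three filter slides (25 mm deep, 8 mm wide; order varies). Origin: centre of its underside.
- tray: grey tray, fixed, 180 (x) x 90 (y) mm, rim 14 mm high, floor 4 mm, two pockets along its x holding the two lamps (order varies). Origin: centre of its underside.
- yellow_filter: filter slide with yellow tab, same shape as the green one; leave it in the rack. Origin: centre of its lower edge.
- red_filter: filter slide with red tab, same shape; leave it in the rack. Origin: centre of its lower edge.
- orange_lamp: lamp with orange collar, same shape as the blue one; leave it in the tray. Origin: centre of its lower end.
- petri: clear petri dish 94 mm across, 32 mm high, at the far side of the bench; leave it.
- vial: small glass specimen vial with brass cap, 26 mm across, 58 mm high; leave it.
- foil_dish: small aluminium dish 64 mm across, 20 mm high; leave it.
- fine_brush: fine specimen brush with wooden handle, 190 mm long, 6 mm thick, lying on the bench; leave it. Origin: middle of its handle.
- wash: white plastic bottle with blue cap, 64 mm across, 150 mm high; leave it.
There are look-alikes about, which are no part of the job. What is shaped like the part that bears blue_lamp_grip but purple or turquoise is not meant.

How it is judged (in metres and radians):
On the way, in this order (a step that is already met when the one before it is completed fails the run):
1. the green filter slide stands fully home in the lamp house's slot and is let go (z of green_filter_center in the frame of slot_mouth below 0.005 m and horizontal distance between green_filter_center and slot_mouth below 0.006 m and angle between green_filter_center's own z axis and vertical below 0.12 rad and angle between the x axis of green_filter_center and the x axis of house, either way round below 0.15 rad and contact force between the fingers and green_filter below 0.1 N), for 0.2 s.
2. the blue lamp is pushed into the socket, collar down, before it is turned (horizontal distance between blue_lamp_grip and socket_mouth below 0.005 m and angle between blue_lamp_grip's own z axis and vertical below 0.12 rad and z of blue_lamp_grip in the frame of socket_mouth below 0.038 m and value of joint lamp_push above 0.006 m and value of joint lamp_turn below 0.35 rad), for 0.05 s.
At the end, for the whole second after the job is handed in: Green slide upright and released in the slot, within 3 mm of full depth; blue lamp upright in the socket, collar within 3 mm of the house top, cup pushed over 7 mm and turned over 1.35 rad clockwise, fingers gripping the lamp (over 3 N) through the last second (all of step 1 and horizontal distance between blue_lamp_grip and socket_mouth below 0.005 m and angle between blue_lamp_grip's own z axis and vertical below 0.12 rad and z of blue_lamp_grip in the frame of socket_mouth below 0.037 m and value of joint lamp_push above 0.007 m and value of joint lamp_turn above 1.35 rad and angle between the x axis of blue_lamp_grip and the x axis of house, either way round above 1.2 rad and contact force between the fingers and blue_lamp above 3 N); the arm keeps its last pose, push and grip.
It fails at once if another filter slide is lifted or moved (15 mm) (distance of any of yellow_filter, red_filter from where it was at the start of the episode above 0.015 m).
It fails at once if the orange lamp is moved (25 mm) or tipped (distance of orange_lamp from where it was at the start of the episode above 0.025 m or angle between orange_lamp's own z axis and vertical above 0.6 rad).
It fails at once if the lab ware is moved (30 mm) (distance of any of petri, vial, foil_dish, wash, fine_brush from where it was at the start of the episode above 0.03 m).
It also fails if it takes over 67 s, if anything falls off the work surface, if the arm or the gripper's body presses on something with over 40 N, if the wrist force passes 120 N, or if a joint passes its speed limit or range.

## Working session

There is one attempt and no reset: what is moved stays moved. The work goes in short steps, Python scripts to look and compute and a shell command to move; the robot and the scene stay as the last step left them, time stands still between calls to the robot, and variables do not carry over. Pictures are saved under pics/ and viewed, at most 12 in all, crops included, and the job is handed in when it is done.

```bash
mkdir -p pics; ls
python3 - <<'E'
from rig import arm
import cv2
for n in("scene","top"):
    im=arm.capture(n); cv2.imwrite(f"pics/{n}0.png",im[:,:,::-1]); c=arm.calibration(n); print(n,c)
s=arm.read_state();print(s,arm.nose_length)
E
```

```text
pics
scene {'K': array([[378.88223117,   0.        , 281.64105894],
       [  0.        , 378.88223117, 207.50720089],
       [  0.        ,   0.        ,   1.        ]]), 'R': array([[-0.68520237,  0.72835154, -0.00132211],
       [ 0.61748012,  0.57993461, -0.53140771],
       [-0.38628488, -0.3649382 , -0.84711516]]), 't': array([ 417.70132819, -344.1684009 , 1303.86472848])}
top {'K': array([[378.97371425,   0.        , 285.9384249 ],
       [  0.        , 378.97371425, 208.68251267],
       [  0.        ,   0.        ,   1.        ]]), 'R': array([[ 0.01938649, -0.99959747,  0.02071385],
       [-0.9916466 , -0.02186644, -0.12711758],
       [ 0.12751935, -0.01807646, -0.99167135]]), 't': array([  9.58064326, 599.23117434, 864.82800402])}
{'clock': 0.1, 'joint_positions': array([-1.39378891e+00,  2.59293170e-01,  1.53596167e+00,  1.22009365e-05,
        1.34801254e+00, -2.02773548e-01]), 'dq': array([-0.00072255, -0.00271146, -0.0012649 ,  0.00135839,  0.00111041,
       -0.00172563]), 'joint_torque': array([ 2.37629050e-03, -4.46970499e+01, -2.91246396e+01, -3.22508104e-04,
        6.32991723e-03,  3.17881802e-05]), 'tcp_pos': array([ 203.85617832, -510.36290841,  255.55019477]), 'ee_rot': array([[ 9.28746911e-01,  3.70714303e-01, -2.83180575e-04],
       [ 3.70714247e-01, -9.28745510e-01,  1.65065767e-03],
       [ 3.48919721e-04, -1.63802229e-03, -9.99998598e-01]]), 'ft_force': array([0.27788081, 0.43794805, 0.22908899]), 'torque': array([-0.00859688,  0.03536454, -0.0136064 ]), 'grip_force': 0.0, 'width': 85.3945737272771} 25.0
```

View pics/top0.png

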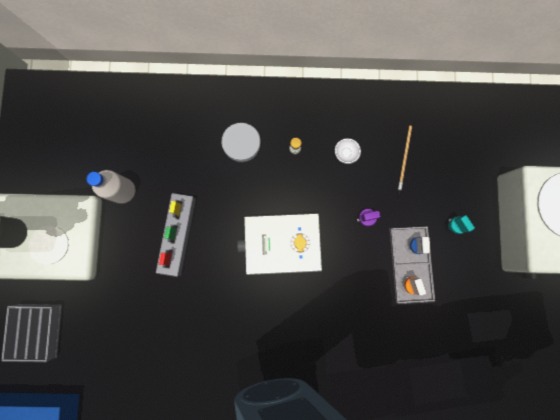

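View pics/scene0.png

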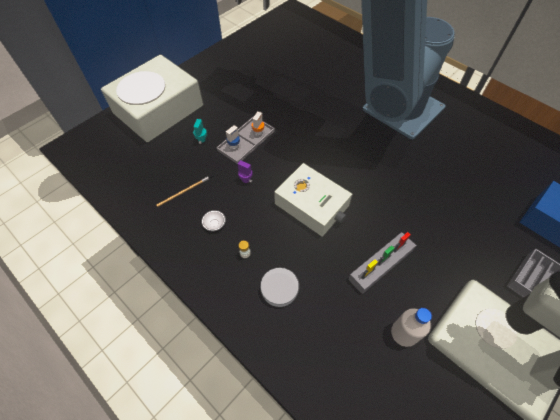

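```bash
cat > m.py <<'E'
import cv2,numpy as np
def crop(im,x,y,w,h,s):
    c=cv2.resize(im[y:y+h,x:x+w],None,fx=s,fy=s,interpolation=cv2.INTER_CUBIC)
    for i in range(x-x%10+10,x+w,10):
        cv2.line(c,((i-x)*s,0),((i-x)*s,6),(0,255,255),1); cv2.putText(c,str(i),((i-x)*s-8,16),0,.33,(0,255,255),1)
    for j in range(y-y%10+10,y+h,10):
        cv2.line(c,(0,(j-y)*s),(6,(j-y)*s),(0,255,255),1); cv2.putText(c,str(j),(8,(j-y)*s+4),0,.33,(0,255,255),1)
    return c
def mont(l,H):
    return np.hstack([cv2.copyMakeBorder(c,0,H-c.shape[0],0,2,0,value=(90,0,90)) for c in l])
E
python3 - <<'E'
import cv2; from m import *
a=cv2.imread("pics/top0.png"); b=cv2.imread("pics/scene0.png")
cv2.imwrite("pics/m1.png",mont([crop(a,153,190,44,90,5),crop(a,236,208,90,70,4),crop(a,385,222,43,88,5)][:2]+[crop(a,385,222,42,88,5)],450))
cv2.imwrite("pics/m2.png",mont([crop(b,345,228,75,66,5),crop(b,215,108,64,60,6)],400))
for n in("m1","m2"):print(cv2.imread(f"pics/{n}.png").shape)
E
```

```text
(450, 796, 3)
(400, 763, 3)
```

View pics/m1.png

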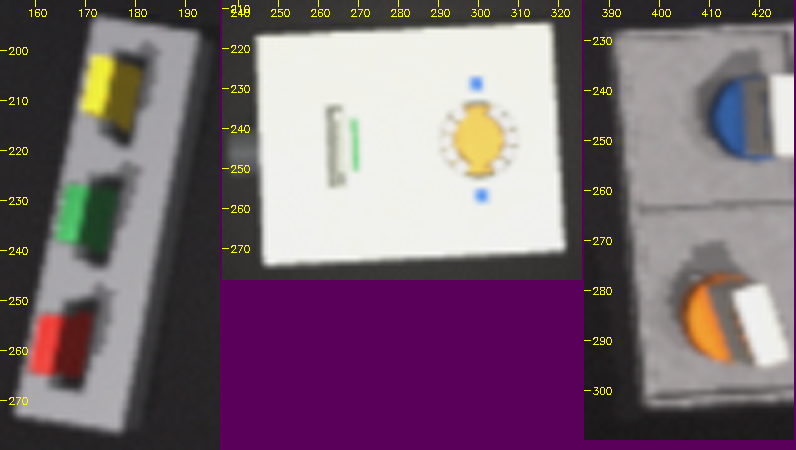

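View pics/m2.png

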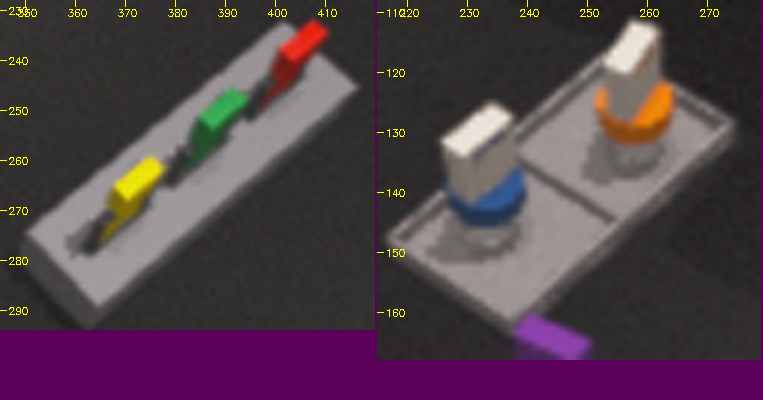

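```bash
cat > f.py <<'E'
import numpy as np; from scipy.optimize import least_squares
from rig import arm
C={n:arm.calibration(n) for n in("top","scene")}
def proj(n,X):
    c=C[n]; p=np.atleast_2d(X)@c["R"].T+c["t"]; return p[:,:2]/p[:,2:]*[c["K"][0,0],c["K"][1,1]]+c["K"][:2,2]
def W(p,L):
    x,y,a=p; L=np.atleast_2d(L).astype(float); c,s=np.cos(a),np.sin(a)
    return np.c_[x+c*L[:,0]-s*L[:,1],y+s*L[:,0]+c*L[:,1],L[:,2]]
def fit(p0,obs):  # obs: {cam:(local pts, px)}
    r=least_squares(lambda p:np.concatenate([(proj(n,W(p,l))-px).ravel() for n,(l,px) in obs.items()]),p0,x_scale=[10,10,.1])
    return r.x,{n:np.round(proj(n,W(r.x,l))-px,1).tolist() for n,(l,px) in obs.items()}
def back(n,px,z):
    c=C[n]; d=c["R"].T@np.linalg.inv(c["K"])@[px[0],px[1],1]; o=-c["R"].T@c["t"]; return o+d*(z-o[2])/d[2]
E
python3 - <<'E'
from f import *; from m import *
hc=[[65,85,62],[65,-85,62],[-65,-85,62],[-65,85,62]]
hp=np.array([[244.1,216.8],[317.9,213.6],[321.3,270.1],[246.1,273.8]])
H,e=fit([500,0,0],{"top":(hc,hp)});print("house",H,e)
print("slot/sock proj",proj("top",W(H,[[0,42,62],[0,-40,62]])))
for n,P in(("top",[[172.05,206.55],[167.15,232.5],[161.75,258.45]]),("scene",[[372.3,263.],[389.1,248.95],[405.15,235.6]])):
    L=[[58,0,94],[0,0,94],[-58,0,94]]
    print("rack",n,fit([500,300,0],{n:(L,np.array(P))}))
print("lamp scene",back("scene",(231.35,128.9),80),back("scene",(452/6-377/6+214.6,146/6+107.6),80),back("scene",(503/6-377/6+214.6,110/6+107.6),80))
a=cv2.imread("pics/top0.png"); b=cv2.imread("pics/scene0.png")
cv2.imwrite("pics/m3.png",mont([crop(a,405,230,30,32,10),crop(b,270,160,85,78,5)],400))
np.save("H.npy",H)
E
```

```text
house [5.15676151e+02 2.89068618e+01 6.70102483e-02] {'top': [[0.2, -0.0], [-0.2, -0.1], [-0.2, 0.1], [0.2, 0.0]]}
slot/sock proj [[264.10490111 244.16630372]
 [299.84545005 242.48424649]]
rack top (array([ 5.33428358e+02,  2.83855011e+02, -1.36761852e-01]), {'top': [[0.1, 0.0], [-0.1, -0.2], [0.1, 0.1]]})
rack scene (array([ 5.33300004e+02,  2.84409748e+02, -1.35877227e-01]), {'scene': [[0.0, -0.0], [-0.0, 0.0], [0.0, -0.0]]})
lamp scene [ 518.30909932 -294.07787526   80.        ] [ 535.43459475 -294.28029152   80.        ] [ 501.17426162 -293.67090826   80.        ]
```

View pics/m3.png

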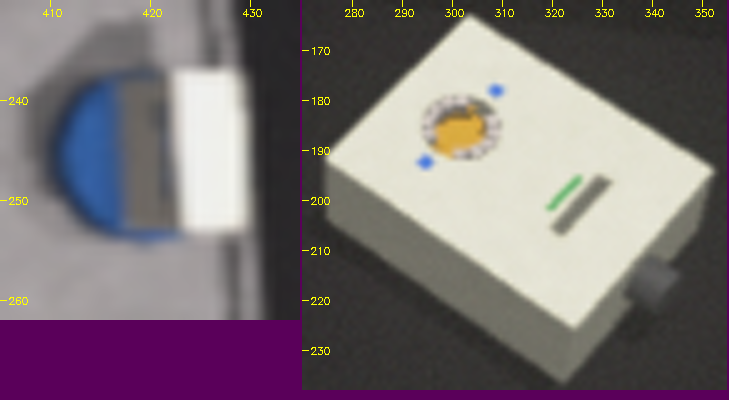

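Run:
```python
from f import *
hc=[[65,85,62],[65,-85,62],[-65,-85,62],[-65,85,62]]
hp=np.array([[244.1,216.8],[317.9,213.6],[321.3,270.1],[246.1,273.8]])
hs=np.array([[324.2,225.2],[275,192.2],[303.2,162.4],[352.,194.]])
print(fit([500,0,0],{"scene":(hc,hs)}))
H,e=fit([500,0,0],{"top":(hc,hp),"scene":(hc,hs)});print("house",H,e)
lc=[[18,8,80],[18,-8,80],[-18,-8,80],[-18,8,80]]
lp=np.array([[421.75,236.55],[428.85,236.35],[429.45,252.95],[422.55,253.05]])
print("lamp top",fit([500,-300,0],{"top":(lc,lp)}))
np.save("H.npy",H); print("slot,sock",W(H,[[0,42,62],[0,-40,62]]))
for n in C: print(n,"socket proj",proj(n,W(H,[[0,-40,62]])))
s=arm.read_state(); print(s["tcp_pos"],np.degrees(np.arctan2(s["ee_rot"][1,1],s["ee_rot"][0,1])))
```

```text
(array([5.15415340e+02, 3.08342718e+01, 6.81282841e-02]), {'scene': [[0.3, 0.5], [-0.6, -0.7], [0.0, 0.5], [0.3, -0.3]]})
house [5.15503893e+02 2.96568443e+01 6.74685632e-02] {'top': [[-0.1, 0.1], [-0.5, -0.1], [-0.6, 0.1], [-0.2, 0.1]], 'scene': [[-0.1, 0.2], [-1.0, -0.9], [-0.3, 0.3], [-0.0, -0.5]]}
lamp top (array([ 5.18383438e+02, -2.94742416e+02,  2.06251288e-02]), {'top': [[0.0, 0.2], [-0.1, 0.4], [0.1, -0.2], [-0.0, -0.3]]})
slot,sock [[512.67236277  71.56128838  62.        ]
 [518.20058863 -10.25215012  62.        ]]
top socket proj [[299.51743516 242.54491649]]
scene socket proj [[301.42356416 184.85041669]]
[ 203.85617832 -510.36290841  255.55019477] -68.2402923573766
```

The green slide is the middle one in the rack (top 167,232), between yellow and red. For the lamp there are four look-alikes: blue (418,246), orange (415,286), purple (368,217) and turquoise (460,225). The crop confirms that the blue-collared one in the tray is the right lamp. Both cameras agree on the poses to about 2 mm.

```bash
cat > g.py <<'E'
import sys,numpy as np; from rig import arm
x,y,z,a=map(float,sys.argv[1:5]); s=arm.read_state(); R=s["ee_rot"]
d=R.T@(np.array([x,y,z])-s["tcp_pos"]); ya=np.degrees(np.arctan2(R[1,1],R[0,1]))
rz=-((a-ya+180)%360-180)
t=R.T@np.array([0,0,-1.]); tilt=np.degrees(np.cross([0,0,1],t))
print("clk",s["clock"],"tcp",s["tcp_pos"].round(1),"ya",ya.round(2),"| d tool mm",d.round(1),"rz",round(rz,2),"tilt rx,ry",tilt[:2].round(2),"F",s["ft_force"].round(1),"w",round(s["width"],1),"g",round(s["grip_force"],1))
E
python3 -m crank '[{"rz":-10},{"rz":-10},{"rz":-10},{"rz":-10},{"rz":-10}]'
python3 -m crank '[{"rz":-10},{"rz":-10},{"rz":-10},{"rz":-10},{"rz":-10}]'
python3 -m crank '[{"rz":-10},{"rz":-10},{"rz":-10},{"rz":-10},{"rz":-10.4}]'
python3 g.py 533.4 284.1 180 82.2
```

```text
clk 0.1 tcp [ 203.9 -510.4  255.6] ya -68.24 | d tool mm [ 600.6 -615.6   76.8] rz -150.44 tilt rx,ry [-0.09 -0.02] F [0.3 0.4 0.2] w 85.4 g 0.0$[0]: bad value
$[0]: bad value
$[0]: bad value
```

```bash
python3 -m crank '[{"tx":0,"ty":0,"tz":0,"rx":0,"ry":0,"rz":-10,"fingers":1}]' 
python3 -m crank '[{"tx":0,"ty":0,"tz":0,"rx":0,"ry":0,"rz":-10.0,"fingers":1.0}]' 30
python3 g.py 533.4 284.1 180 82.2
```

```text
clock: 0.22
tcp_pos: [203.9, -510.5, 255.7]
ee_rot: [[0.848, 0.53, -0.0], [0.53, -0.848, 0.001], [0.0, -0.001, -1.0]]
ft_force: [0.7, 0.7, 0.4]
width: 85.5
grip_force: 0.0
clock: 0.35
tcp_pos: [203.9, -510.5, 255.8]
ee_rot: [[0.742, 0.67, -0.0], [0.67, -0.742, 0.001], [0.001, -0.001, -1.0]]
ft_force: [-0.2, -0.1, 0.8]
width: 85.7
grip_force: 0.0
clk 0.35 tcp [ 203.9 -510.5  255.8] ya -47.91 | d tool mm [ 777.1 -368.7   76.6] rz -130.11 tilt rx,ry [-0.05 -0.03] F [-0.2 -0.1  0.8] w 85.7 g 0.0
```

```bash
python3 -m crank '[{"tx":0,"ty":0,"tz":0,"rx":0,"ry":0,"rz":-10,"fingers":1},{"tx":0,"ty":0,"tz":0,"rx":0,"ry":0,"rz":-10,"fingers":1},{"tx":0,"ty":0,"tz":0,"rx":0,"ry":0,"rz":-10,"fingers":1},{"tx":0,"ty":0,"tz":0,"rx":0,"ry":0,"rz":-10,"fingers":1},{"tx":0,"ty":0,"tz":0,"rx":0,"ry":0,"rz":-10,"fingers":1}]' >/dev/null
python3 -m crank '[{"tx":0,"ty":0,"tz":0,"rx":0,"ry":0,"rz":-10,"fingers":1},{"tx":0,"ty":0,"tz":0,"rx":0,"ry":0,"rz":-10,"fingers":1},{"tx":0,"ty":0,"tz":0,"rx":0,"ry":0,"rz":-10,"fingers":1},{"tx":0,"ty":0,"tz":0,"rx":0,"ry":0,"rz":-10,"fingers":1},{"tx":0,"ty":0,"tz":0,"rx":0,"ry":0,"rz":-10,"fingers":1}]' >/dev/null
python3 -m crank '[{"tx":0,"ty":0,"tz":0,"rx":0,"ry":0,"rz":-10,"fingers":1},{"tx":0,"ty":0,"tz":0,"rx":0,"ry":0,"rz":-10,"fingers":1},{"tx":0,"ty":0,"tz":0,"rx":0,"ry":0,"rz":-10,"fingers":1},{"tx":0,"ty":0,"tz":0,"rx":0,"ry":0,"rz":0,"fingers":1}]' 
python3 g.py 533.4 284.1 180 82.2
```

```text
clock: 2.1
tcp_pos: [203.9, -510.6, 255.9]
ee_rot: [[-0.989, 0.145, -0.0], [0.145, 0.989, 0.001], [0.0, 0.001, -1.0]]
ft_force: [-0.2, -0.4, -0.9]
width: 85.5
grip_force: 0.0
clk 2.1 tcp [ 203.9 -510.6  255.9] ya 81.67 | d tool mm [-211.   833.9   76.6] rz -0.53 tilt rx,ry [ 0.05 -0.02] F [-0.2 -0.4 -0.9] w 85.5 g 0.0
```

```bash
for i in 1 2 3; do python3 -m crank '[{"tx":-0.014,"ty":0.0555,"tz":0.005,"rx":0,"ry":0,"rz":0,"fingers":1},{"tx":-0.014,"ty":0.0555,"tz":0.005,"rx":0,"ry":0,"rz":0,"fingers":1},{"tx":-0.014,"ty":0.0555,"tz":0.005,"rx":0,"ry":0,"rz":0,"fingers":1},{"tx":-0.014,"ty":0.0555,"tz":0.005,"rx":0,"ry":0,"rz":0,"fingers":1},{"tx":-0.014,"ty":0.0555,"tz":0.005,"rx":0,"ry":0,"rz":0,"fingers":1}]' >/dev/null; done
python3 -m crank '[{"tx":0,"ty":0,"tz":0,"rx":0,"ry":0,"rz":-0.5,"fingers":1},{"tx":0,"ty":0,"tz":0,"rx":0,"ry":0,"rz":0,"fingers":1}]' >/dev/null
python3 g.py 533.4 284.1 88 82.2
```

```text
clk 4.225 tcp [530.4 282.7 180.7] ya 82.18 | d tool mm [-2.9  1.9 92.7] rz -0.02 tilt rx,ry [-0.07 -0.08] F [ 0.8 -0.  -0. ] w 85.3 g 0.0
```

```bash
python3 -m crank '[{"tx":-0.003,"ty":0.002,"tz":0.03,"rx":0,"ry":0,"rz":0,"fingers":0.6},{"tx":0,"ty":0,"tz":0.03,"rx":0,"ry":0,"rz":0,"fingers":0.5},{"tx":0,"ty":0,"tz":0.032,"rx":0,"ry":0,"rz":0,"fingers":0.5},{"tx":0,"ty":0,"tz":0,"rx":0,"ry":0,"rz":0,"fingers":0.5}]' 30
python3 g.py 533.4 284.1 88 82.2
python3 - <<'E'
from rig import arm; import cv2; from m import *
a=arm.capture("top")[:,:,::-1];b=arm.capture("scene")[:,:,::-1]
cv2.imwrite("pics/m4.png",mont([crop(a,130,180,80,100,5),crop(b,345,200,75,80,5)],500))
E
```

```text
clock: 4.72
tcp_pos: [532.2, 282.4, 87.4]
ee_rot: [[-0.99, 0.138, -0.005], [0.138, 0.99, -0.002], [0.005, -0.003, -1.0]]
ft_force: [-0.0, 0.5, -1.4]
width: 42.5
grip_force: 0.0
clk 4.725 tcp [532.2 282.4  87.4] ya 82.08 | d tool mm [-0.9  1.9 -0.6] rz -0.12 tilt rx,ry [-0.15 -0.29] F [-0.   0.5 -1.4] w 42.5 g 0.0
```

View pics/m4.png

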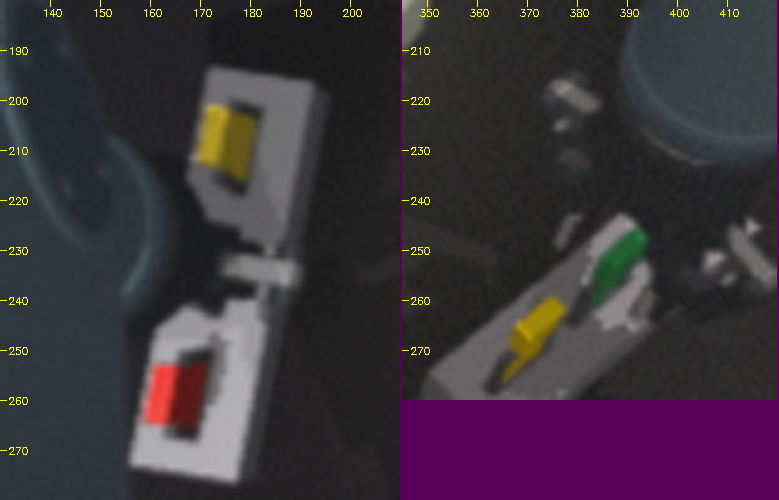

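The picture shows the fingers either side of the green tab (scene 390,252), with the yellow and red slides undisturbed. Closing on it now.

```bash
python3 -m crank '[{"tx":-0.001,"ty":0.0015,"tz":-0.001,"rx":0,"ry":0,"rz":0,"fingers":0.3},{"tx":0,"ty":0,"tz":0,"rx":0,"ry":0,"rz":0,"fingers":0.15},{"tx":0,"ty":0,"tz":0,"rx":0,"ry":0,"rz":0,"fingers":0},{"tx":0,"ty":0,"tz":0,"rx":0,"ry":0,"rz":0,"fingers":0},{"tx":0,"ty":0,"tz":0,"rx":0,"ry":0,"rz":0,"fingers":0}]' 40
python3 g.py 533.4 284.1 88 82.2
python3 -m crank '[{"tx":0,"ty":0,"tz":-0.02,"rx":0,"ry":0,"rz":0,"fingers":0},{"tx":0,"ty":0,"tz":-0.03,"rx":0,"ry":0,"rz":0,"fingers":0},{"tx":0,"ty":0,"tz":-0.03,"rx":0,"ry":0,"rz":0,"fingers":0},{"tx":0,"ty":0,"tz":-0.03,"rx":0,"ry":0,"rz":0,"fingers":0},{"tx":0,"ty":0,"tz":0,"rx":0,"ry":0,"rz":-10,"fingers":0}]'
python3 g.py 512.7 71.6 165 93.87
```

```text
clock: 5.45
tcp_pos: [536.3, 285.1, 91.9]
ee_rot: [[-0.991, 0.134, 0.002], [0.134, 0.991, -0.001], [-0.002, -0.001, -1.0]]
ft_force: [-1.1, -4.4, 6.8]
width: 9.5
grip_force: 39.1
clk 5.45 tcp [536.3 285.1  91.9] ya 82.28 | d tool mm [ 2.7 -1.4  3.9] rz 0.08 tilt rx,ry [-0.06  0.13] F [-1.1 -4.4  6.8] w 9.5 g 39.1
clock: 6.08
tcp_pos: [537.0, 286.6, 204.0]
ee_rot: [[-0.999, -0.043, 0.006], [-0.043, 0.999, 0.002], [-0.006, 0.002, -1.0]]
ft_force: [1.0, 0.7, -0.6]
width: 9.2
grip_force: 39.0
clk 6.075 tcp [537.  286.6 204. ] ya 92.49 | d tool mm [  33.9 -213.9   38.4] rz -1.38 tilt rx,ry [0.1  0.36] F [ 1.   0.7 -0.6] w 9.2 g 39.0
```

```bash
python3 -m crank '[{"tx":0.008,"ty":-0.0535,"tz":0.008,"rx":0,"ry":0,"rz":0,"fingers":0},{"tx":0.008,"ty":-0.0535,"tz":0.008,"rx":0,"ry":0,"rz":0,"fingers":0},{"tx":0.008,"ty":-0.0535,"tz":0.008,"rx":0,"ry":0,"rz":0,"fingers":0},{"tx":0.008,"ty":-0.0535,"tz":0.008,"rx":0,"ry":0,"rz":-1.4,"fingers":0},{"tx":0,"ty":0,"tz":0,"rx":0,"ry":0,"rz":0,"fingers":0}]'>/dev/null
python3 -m crank '[{"tx":0,"ty":0,"tz":0,"rx":0,"ry":0,"rz":0,"fingers":0},{"tx":0,"ty":0,"tz":0,"rx":0,"ry":0,"rz":0,"fingers":0}]'>/dev/null
python3 g.py 512.7 71.6 165 93.87
python3 - <<'E'
from rig import arm; import cv2; from m import *
a=arm.capture("top")[:,:,::-1];b=arm.capture("scene")[:,:,::-1]
cv2.imwrite("pics/t5.png",a);cv2.imwrite("pics/s5.png",b)
cv2.imwrite("pics/m5.png",mont([crop(a,236,200,60,80,5),crop(b,290,150,75,90,6)],540))
E
```

```text
clk 6.95 tcp [512.2  72.  168.7] ya 93.74 | d tool mm [-0.4 -0.4  3.7] rz -0.13 tilt rx,ry [0.01 0.05] F [-0.4  1.  -0.1] w 9.4 g 39.2
```

View pics/m5.png

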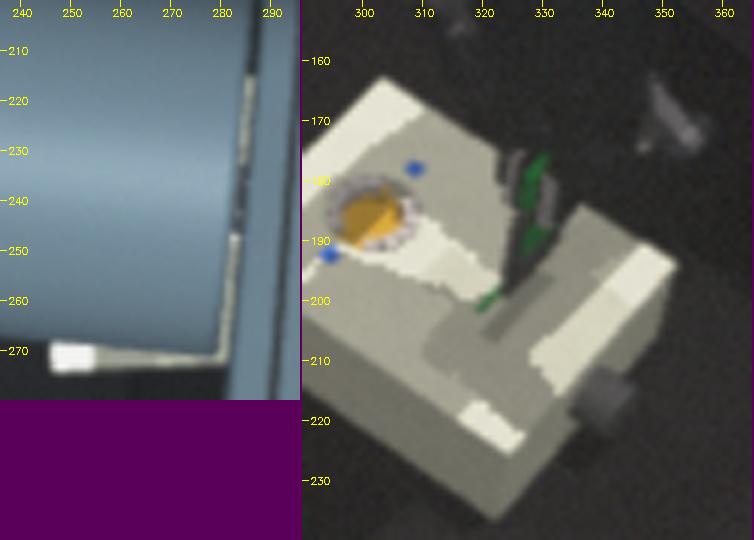

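Run:
```python
from f import *
for ex in(-4,0,4):
  for zb in (86,90):
    L=[[20+ex,0,zb+84],[-13+ex,0,zb+84],[13+ex,0,zb+84],[13+ex,0,zb+60],[20+ex,0,zb+60],[20+ex,0,zb+4],[17+ex,0,zb],[-17+ex,0,zb],[-20+ex,0,zb+4],[-20+ex,0,zb+60]]
    p=proj("scene",W([512.4,71.8,.066],L)); print(ex,zb,((p-[290,150]+.5)*6+[302,0]).round(0).astype(int).tolist()[1:])
import cv2
b=cv2.imread("pics/s5.png")[150:240,290:365]
c=cv2.resize(b[15:60,25:60],None,fx=16,fy=13,interpolation=cv2.INTER_CUBIC); c=cv2.convertScaleAbs(c,alpha=2.2)
cv2.imwrite("pics/m6.png",c);print(c.shape)
```

```text
-4 86 [[567, 137], [530, 176], [525, 210], [515, 221], [503, 294], [506, 295], [551, 246], [556, 237], [570, 161]]
-4 90 [[568, 131], [531, 170], [525, 204], [516, 215], [503, 289], [507, 290], [552, 241], [557, 231], [571, 155]]
0 86 [[561, 143], [525, 182], [519, 216], [509, 227], [497, 300], [500, 301], [545, 252], [550, 242], [565, 167]]
0 90 [[563, 137], [526, 176], [520, 210], [510, 221], [498, 295], [501, 296], [546, 247], [551, 237], [566, 161]]
4 86 [[556, 149], [519, 188], [513, 222], [503, 233], [492, 306], [495, 307], [540, 257], [545, 248], [559, 173]]
4 90 [[557, 143], [520, 182], [514, 217], [504, 227], [492, 301], [496, 302], [541, 252], [546, 243], [560, 167]]
(585, 560, 3)
```

View pics/m6.png

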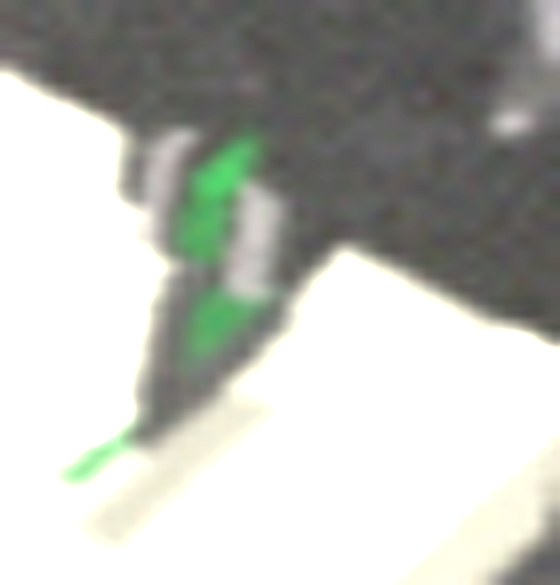

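The slide hangs straight but sits about 3 mm towards the robot in the fingers (lower corner at scene 324,199). I'll correct for that and insert.

```bash
python3 -m crank '[{"tx":-0.0028,"ty":-0.0004,"tz":0.005,"rx":0,"ry":0,"rz":0,"fingers":0},{"tx":0,"ty":0,"tz":0.01,"rx":0,"ry":0,"rz":0,"fingers":0},{"tx":0,"ty":0,"tz":0.01,"rx":0,"ry":0,"rz":0,"fingers":0},{"tx":0,"ty":0,"tz":0.006,"rx":0,"ry":0,"rz":0,"fingers":0},{"tx":0,"ty":0,"tz":0,"rx":0,"ry":0,"rz":0,"fingers":0}]' | grep -E "pos|force"
python3 g.py 512.7 71.6 103 93.87
```

```text
tcp_pos: [514.3, 70.6, 136.5]
ft_force: [0.0, 0.6, 0.0]
grip_force: 39.2
clk 7.675 tcp [514.3  70.6 136.5] ya 93.66 | d tool mm [ 1.5  1.1 33.5] rz -0.21 tilt rx,ry [ 0.01 -0.1 ] F [0.  0.6 0. ] w 9.3 g 39.2
```

```bash
python3 -m crank '[{"tx":-0.0005,"ty":0.001,"tz":0.004,"rx":0,"ry":0,"rz":0,"fingers":0},{"tx":0,"ty":0,"tz":0.008,"rx":0,"ry":0,"rz":0,"fingers":0},{"tx":0,"ty":0,"tz":0.008,"rx":0,"ry":0,"rz":0,"fingers":0},{"tx":0,"ty":0,"tz":0.006,"rx":0,"ry":0,"rz":0,"fingers":0},{"tx":0,"ty":0,"tz":0,"rx":0,"ry":0,"rz":0,"fingers":0}]' | grep -E "pos|force"
python3 g.py 512.7 71.6 103 93.87
```

```text
tcp_pos: [514.8, 71.7, 110.6]
ft_force: [-0.1, -0.1, 0.1]
grip_force: 39.2
clk 8.3 tcp [514.8  71.7 110.6] ya 93.66 | d tool mm [2.1 0.1 7.6] rz -0.21 tilt rx,ry [ 0.01 -0.08] F [-0.1 -0.1  0.1] w 9.1 g 39.2
```

Inserting without contact force. Now pressing the last few mm until the slide touches bottom.

```bash
python3 -m crank '[{"tx":0,"ty":0,"tz":0.004,"rx":0,"ry":0,"rz":0,"fingers":0},{"tx":0,"ty":0,"tz":0.002,"rx":0,"ry":0,"rz":0,"fingers":0},{"tx":0,"ty":0,"tz":0,"rx":0,"ry":0,"rz":0,"fingers":0}]' | grep -E "pos|force"
python3 -m crank '[{"tx":0,"ty":0,"tz":0.002,"rx":0,"ry":0,"rz":0,"fingers":0},{"tx":0,"ty":0,"tz":0,"rx":0,"ry":0,"rz":0,"fingers":0}]' | grep -E "pos|force"
python3 -m crank '[{"tx":0,"ty":0,"tz":0.002,"rx":0,"ry":0,"rz":0,"fingers":0},{"tx":0,"ty":0,"tz":0,"rx":0,"ry":0,"rz":0,"fingers":0}]' | grep -E "pos|force"
```

```text
tcp_pos: [515.1, 71.7, 105.2]
ft_force: [-0.4, 0.5, -0.0]
grip_force: 39.2
tcp_pos: [515.6, 71.4, 103.9]
ft_force: [-0.4, -0.3, 3.3]
grip_force: 39.8
tcp_pos: [516.0, 71.2, 103.7]
ft_force: [-4.1, -1.5, 18.5]
grip_force: 42.0
```

```bash
python3 -m crank '[{"tx":0,"ty":0,"tz":-0.002,"rx":0,"ry":0,"rz":0,"fingers":0.2},{"tx":0,"ty":0,"tz":0,"rx":0,"ry":0,"rz":0,"fingers":0.5},{"tx":0,"ty":0,"tz":0,"rx":0,"ry":0,"rz":0,"fingers":0.5},{"tx":0,"ty":0,"tz":0,"rx":0,"ry":0,"rz":0,"fingers":0.5}]' | grep -E "pos|force|width"
python3 -m crank '[{"tx":0,"ty":0,"tz":-0.02,"rx":0,"ry":0,"rz":0,"fingers":0.5},{"tx":0,"ty":0,"tz":-0.04,"rx":0,"ry":0,"rz":0,"fingers":0.6},{"tx":0,"ty":0,"tz":-0.04,"rx":0,"ry":0,"rz":0,"fingers":1},{"tx":0,"ty":0,"tz":0,"rx":0,"ry":0,"rz":0,"fingers":1}]' | grep -E "pos|force|width"
python3 g.py 518.3 -294.4 200 90
```

```text
tcp_pos: [515.1, 71.7, 103.0]
ft_force: [0.3, -1.2, -0.3]
width: 42.6
grip_force: 0.0
tcp_pos: [517.3, 71.6, 206.5]
ft_force: [0.0, 0.3, -0.1]
width: 84.0
grip_force: 0.0
clk 10.175 tcp [517.3  71.6 206.5] ya 93.66 | d tool mm [  22.4 -365.3    6.7] rz 3.66 tilt rx,ry [-0.05  0.39] F [ 0.   0.3 -0.1] w 84.0 g 0.0
```

```bash
python3 -m crank '[{"tx":0.003,"ty":-0.061,"tz":0.005,"rx":0,"ry":0,"rz":0,"fingers":0.6},{"tx":0.003,"ty":-0.061,"tz":0.005,"rx":0,"ry":0,"rz":0,"fingers":0.6},{"tx":0.003,"ty":-0.061,"tz":0.005,"rx":0,"ry":0,"rz":0,"fingers":0.6},{"tx":0.003,"ty":-0.061,"tz":0.005,"rx":0,"ry":0,"rz":0,"fingers":0.6},{"tx":0.003,"ty":-0.061,"tz":0.005,"rx":0,"ry":0,"rz":0,"fingers":0.6}]' >/dev/null
python3 -m crank '[{"tx":0.003,"ty":-0.061,"tz":0.005,"rx":0,"ry":0,"rz":3.7,"fingers":0.6},{"tx":0,"ty":0,"tz":0,"rx":0,"ry":0,"rz":0,"fingers":0.6},{"tx":0,"ty":0,"tz":0,"rx":0,"ry":0,"rz":0,"fingers":0.6}]' >/dev/null
python3 g.py 518.3 -294.4 110 90
python3 - <<'E'
from f import *; import cv2; from m import *
H=np.load("H.npy")
ims=[]
for n,w in(("top",(240,210,70,70,5)),("scene",(295,150,65,80,6))):
    a=arm.capture(n)[:,:,::-1].copy(); cv2.imwrite(f"pics/{n}7.png",a)
    c=crop(a,*w)
    p=((proj(n,W(H,[[13,47,106],[13,37,106],[-13,37,106],[-13,47,106]]))-w[:2]+.5)*w[4])
    cv2.polylines(c,[p.astype(int)],True,(0,0,255),1); ims.append(c)
cv2.imwrite("pics/m7.png",mont(ims,480))
E
```

```text
clk 11.175 tcp [ 519.8 -294.1  171.8] ya 89.92 | d tool mm [ 1.4 -0.4 61.8] rz -0.08 tilt rx,ry [ 0.14 -0.12] F [-0.5  0.8  0.6] w 50.9 g 0.0
```

View pics/m7.png

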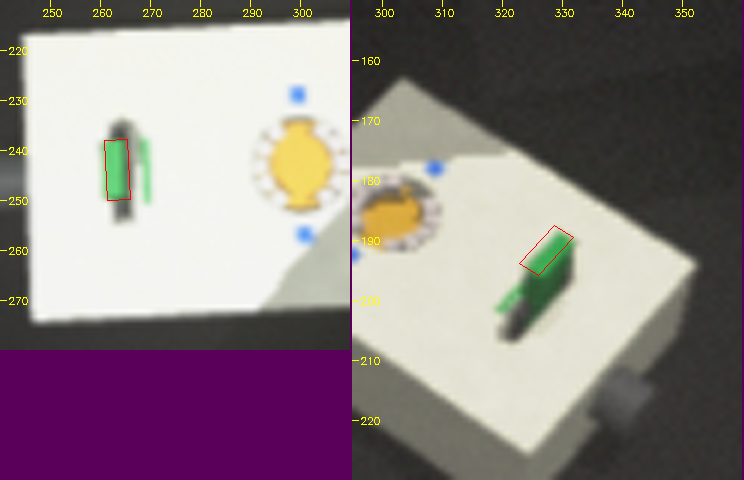

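The slide stands home in the slot: the predicted outline at full depth matches the top view at (263,244). Now the lamp.

```bash
python3 -m crank '[{"tx":0.0014,"ty":-0.0004,"tz":0.035,"rx":0,"ry":0,"rz":0,"fingers":0.6},{"tx":0,"ty":0,"tz":0.035,"rx":0,"ry":0,"rz":0,"fingers":0.6},{"tx":0,"ty":0,"tz":0.03,"rx":0,"ry":0,"rz":0,"fingers":0.6},{"tx":0,"ty":0,"tz":0,"rx":0,"ry":0,"rz":0,"fingers":0.6},{"tx":0,"ty":0,"tz":0,"rx":0,"ry":0,"rz":0,"fingers":0.6}]' | grep -E "pos|force"
python3 g.py 518.3 -294.4 71 90
```

```text
tcp_pos: [520.1, -294.7, 74.6]
ft_force: [0.1, -0.2, 1.1]
grip_force: 0.0
clk 11.9 tcp [ 520.1 -294.7   74.6] ya 90.05 | d tool mm [1.8 0.3 3.6] rz 0.05 tilt rx,ry [-0.06  0.07] F [ 0.1 -0.2  1.1] w 51.4 g 0.0
```

```bash
python3 -m crank '[{"tx":0.002,"ty":0,"tz":0.003,"rx":0,"ry":0,"rz":0,"fingers":0.4},{"tx":0,"ty":0,"tz":0,"rx":0,"ry":0,"rz":0,"fingers":0.25},{"tx":0,"ty":0,"tz":0,"rx":0,"ry":0,"rz":0,"fingers":0.1},{"tx":0,"ty":0,"tz":0,"rx":0,"ry":0,"rz":0,"fingers":0},{"tx":0,"ty":0,"tz":0,"rx":0,"ry":0,"rz":0,"fingers":0}]' 60 | grep -E "width|force"
python3 g.py 518.3 -294.4 71 90
python3 -m crank '[{"tx":0,"ty":0,"tz":-0.01,"rx":0,"ry":0,"rz":0,"fingers":0},{"tx":0,"ty":0,"tz":-0.03,"rx":0,"ry":0,"rz":0,"fingers":0},{"tx":0,"ty":0,"tz":-0.04,"rx":0,"ry":0,"rz":0,"fingers":0},{"tx":0,"ty":0,"tz":-0.03,"rx":0,"ry":0,"rz":0,"fingers":0},{"tx":0,"ty":0,"tz":0,"rx":0,"ry":0,"rz":0,"fingers":0}]' | grep -E "width|force"
python3 g.py 518.2 -10.3 160 93.87
```

```text
ft_force: [-0.6, 1.3, 5.2]
width: 15.4
grip_force: 59.1
clk 12.525 tcp [ 517.5 -295.4   71.1] ya 89.95 | d tool mm [-0.8  1.   0.1] rz -0.05 tilt rx,ry [-0.03  0.05] F [-0.6  1.3  5.2] w 15.4 g 59.1
ft_force: [0.2, 0.0, -2.0]
width: 15.2
grip_force: 58.6
clk 13.15 tcp [ 518.5 -296.2  183.3] ya 89.96 | d tool mm [  0.6 286.   22.2] rz -3.91 tilt rx,ry [-0.22  0.26] F [ 0.2  0.  -2. ] w 15.2 g 58.6
```

```bash
python3 -m crank '[{"tx":0,"ty":0.057,"tz":0.004,"rx":0,"ry":0,"rz":0,"fingers":0},{"tx":0,"ty":0.057,"tz":0.004,"rx":0,"ry":0,"rz":0,"fingers":0},{"tx":0,"ty":0.057,"tz":0.004,"rx":0,"ry":0,"rz":0,"fingers":0},{"tx":0,"ty":0.057,"tz":0.004,"rx":0,"ry":0,"rz":0,"fingers":0},{"tx":0,"ty":0.057,"tz":0.004,"rx":0,"ry":0,"rz":-3.9,"fingers":0}]'>/dev/null
python3 -m crank '[{"tx":0,"ty":0,"tz":0,"rx":0,"ry":0,"rz":0,"fingers":0},{"tx":0,"ty":0,"tz":0,"rx":0,"ry":0,"rz":0,"fingers":0},{"tx":0,"ty":0,"tz":0,"rx":0,"ry":0,"rz":0,"fingers":0}]'>/dev/null
python3 g.py 517.4 -10.3 140 93.87
python3 - <<'E'
from f import *; import cv2; from m import *
s=arm.read_state(); R=s["ee_rot"]; t=s["tcp_pos"]; zb=t[2]-67.1
a=arm.capture("scene")[:,:,::-1].copy(); cv2.imwrite("pics/s8.png",a)
w=(278,140,58,72,8); c=crop(a,*w)
th=np.linspace(0,2*np.pi,60)
yaw=np.arctan2(R[1,1],R[0,1])-np.pi/2
def dr(p,col,cl=False):
    q=((proj("scene",p)-w[:2]+.5)*w[4]); cv2.polylines(c,[q.astype(int)],cl,col,1)
P=[t[0],t[1],yaw]
for r,z in((20.5,38),(20.5,23),(13,0)): dr(W(P,np.c_[r*np.cos(th),r*np.sin(th),0*th+zb+z]),(0,0,255))
dr(W(P,[[18,8,zb+76],[18,-8,zb+76],[18,-8,zb+38],[18,8,zb+38]]),(0,255,0),True)
H=np.load("H.npy"); dr(W(H,np.c_[22*np.cos(th),-40+22*np.sin(th),0*th+62]),(255,0,255))
cv2.imwrite("pics/m8.png",c)
E
```

```text
clk 14.15 tcp [517.4 -11.4 159.9] ya 93.76 | d tool mm [-0.1  1.1 19.9] rz -0.11 tilt rx,ry [-0.01 -0.03] F [-0.3 -0.2 -1.6] w 15.3 g 59.1
```

View pics/m8.png

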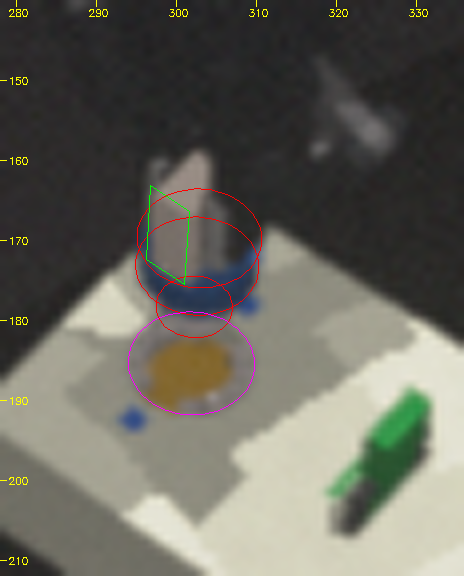

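The hanging lamp lines up with the drawn model and the socket; both sit about 1 px right of their overlays, so their relative alignment is good. Lowering.

```bash
python3 -m crank '[{"tx":0,"ty":0.0006,"tz":0.01,"rx":0,"ry":0,"rz":-0.1,"fingers":0},{"tx":0,"ty":0,"tz":0.01,"rx":0,"ry":0,"rz":0,"fingers":0},{"tx":0,"ty":0,"tz":0.006,"rx":0,"ry":0,"rz":0,"fingers":0},{"tx":0,"ty":0,"tz":0,"rx":0,"ry":0,"rz":0,"fingers":0},{"tx":0,"ty":0,"tz":0,"rx":0,"ry":0,"rz":0,"fingers":0}]'>/dev/null
python3 g.py 517.5 -10.8 126 93.87
python3 -m crank '[{"tx":0,"ty":0,"tz":0.003,"rx":0,"ry":0,"rz":0,"fingers":0},{"tx":0,"ty":0,"tz":0.003,"rx":0,"ry":0,"rz":0,"fingers":0},{"tx":0,"ty":0,"tz":0.002,"rx":0,"ry":0,"rz":0,"fingers":0},{"tx":0,"ty":0,"tz":0,"rx":0,"ry":0,"rz":0,"fingers":0}]'>/dev/null
python3 g.py 517.5 -10.8 120 93.87
```

```text
clk 14.825 tcp [517.5  -9.6 134.4] ya 93.97 | d tool mm [ 0.1 -1.2  8.4] rz 0.1 tilt rx,ry [-0.    0.01] F [-0.8 -0.5 -1.1] w 15.1 g 59.1
clk 15.325 tcp [517.3  -9.7 126.1] ya 93.96 | d tool mm [-0.1 -1.1  6.1] rz 0.09 tilt rx,ry [-0.01 -0.02] F [-0.5 -1.1 -1.6] w 15.4 g 59.0
```

```bash
python3 -m crank '[{"tx":0,"ty":-0.0006,"tz":0.002,"rx":0,"ry":0,"rz":0,"fingers":0},{"tx":0,"ty":0,"tz":0.003,"rx":0,"ry":0,"rz":0,"fingers":0},{"tx":0,"ty":0,"tz":0,"rx":0,"ry":0,"rz":0,"fingers":0},{"tx":0,"ty":0,"tz":0,"rx":0,"ry":0,"rz":0,"fingers":0}]'>/dev/null
python3 g.py 517.5 -10.8 116 93.87
python3 -m crank '[{"tx":0,"ty":0,"tz":0.002,"rx":0,"ry":0,"rz":0,"fingers":0},{"tx":0,"ty":0,"tz":0.003,"rx":0,"ry":0,"rz":0,"fingers":0},{"tx":0,"ty":0,"tz":0,"rx":0,"ry":0,"rz":0,"fingers":0},{"tx":0,"ty":0,"tz":0,"rx":0,"ry":0,"rz":0,"fingers":0}]'>/dev/null
python3 g.py 517.5 -10.8 106 93.87
```

```text
clk 15.825 tcp [517.4 -10.1 121.3] ya 93.96 | d tool mm [-0.  -0.7  5.3] rz 0.09 tilt rx,ry [ 0.01 -0.  ] F [-0.3  0.4 -0. ] w 15.2 g 59.1
clk 16.325 tcp [517.4 -10.2 116.3] ya 93.96 | d tool mm [-0.  -0.6 10.3] rz 0.09 tilt rx,ry [-0.  0.] F [ 0.1 -1.1 -1.2] w 15.2 g 59.3
```

```bash
python3 -m crank '[{"tx":0,"ty":0,"tz":0.002,"rx":0,"ry":0,"rz":0,"fingers":0},{"tx":0,"ty":0,"tz":0.003,"rx":0,"ry":0,"rz":0,"fingers":0},{"tx":0,"ty":0,"tz":0.002,"rx":0,"ry":0,"rz":0,"fingers":0},{"tx":0,"ty":0,"tz":0,"rx":0,"ry":0,"rz":0,"fingers":0}]' 100 >/dev/null
python3 g.py 517.5 -10.8 106 93.87
python3 -m crank '[{"tx":0,"ty":0,"tz":0.002,"rx":0,"ry":0,"rz":0,"fingers":0},{"tx":0,"ty":0,"tz":0.001,"rx":0,"ry":0,"rz":0,"fingers":0},{"tx":0,"ty":0,"tz":0,"rx":0,"ry":0,"rz":0,"fingers":0}]' >/dev/null
python3 g.py 517.5 -10.8 106 93.87
```

```text
clk 16.825 tcp [517.5 -10.2 109.4] ya 93.96 | d tool mm [ 0.1 -0.6  3.4] rz 0.09 tilt rx,ry [-0.01  0.01] F [-1.   0.5  5.4] w 15.1 g 99.0
clk 17.2 tcp [517.5 -10.2 106.6] ya 93.97 | d tool mm [ 0.1 -0.6  0.6] rz 0.1 tilt rx,ry [-0.01  0.02] F [-1.1 -1.2  7. ] w 14.8 g 99.1
```

```bash
python3 -m crank '[{"tx":0,"ty":0,"tz":0.001,"rx":0,"ry":0,"rz":0,"fingers":0},{"tx":0,"ty":0,"tz":0,"rx":0,"ry":0,"rz":0,"fingers":0}]' >/dev/null
python3 g.py 517.5 -10.8 106 93.87
python3 -m crank '[{"tx":0,"ty":0,"tz":0.001,"rx":0,"ry":0,"rz":0,"fingers":0},{"tx":0,"ty":0,"tz":0,"rx":0,"ry":0,"rz":0,"fingers":0}]' >/dev/null
python3 g.py 517.5 -10.8 106 93.87
```

```text
clk 17.45 tcp [517.5 -10.2 106.2] ya 93.97 | d tool mm [ 0.1 -0.6  0.2] rz 0.1 tilt rx,ry [-0.02  0.03] F [-3.1  0.5 10.4] w 15.0 g 100.5
clk 17.7 tcp [517.6 -10.2 106.2] ya 93.97 | d tool mm [ 0.1 -0.6  0.2] rz 0.1 tilt rx,ry [-0.03  0.06] F [-6.4 -0.2 19.6] w 14.9 g 101.8
```

```bash
python3 -m crank '[{"tx":0,"ty":0,"tz":-0.0005,"rx":0,"ry":0,"rz":6,"fingers":0},{"tx":0,"ty":0,"tz":0,"rx":0,"ry":0,"rz":8,"fingers":0},{"tx":0,"ty":0,"tz":0,"rx":0,"ry":0,"rz":8,"fingers":0},{"tx":0,"ty":0,"tz":0,"rx":0,"ry":0,"rz":8,"fingers":0},{"tx":0,"ty":0,"tz":0,"rx":0,"ry":0,"rz":0,"fingers":0}]' >/dev/null
python3 g.py 517.5 -10.2 106 3.97
python3 - <<'E'
from rig import arm; print(arm.read_state()["torque"])
E
```

```text
clk 18.325 tcp [518.3 -10.8 106.2] ya 63.89 | d tool mm [1.  0.2 0.2] rz 59.92 tilt rx,ry [-0.01  0.16] F [-2.2 -2.7 11.3] w 14.5 g 100.3
[-0.3139763   0.50921165  0.00052422]
```

```bash
python3 -m crank '[{"tx":0,"ty":0,"tz":0,"rx":0,"ry":0,"rz":8,"fingers":0},{"tx":0,"ty":0,"tz":0,"rx":0,"ry":0,"rz":8,"fingers":0},{"tx":0,"ty":0,"tz":0,"rx":0,"ry":0,"rz":8,"fingers":0},{"tx":0,"ty":0,"tz":0,"rx":0,"ry":0,"rz":8,"fingers":0},{"tx":0,"ty":0,"tz":0,"rx":0,"ry":0,"rz":0,"fingers":0}]' >/dev/null
python3 g.py 517.5 -10.2 106 3.97
python3 -m crank '[{"tx":0,"ty":0,"tz":0,"rx":0,"ry":0,"rz":8,"fingers":0},{"tx":0,"ty":0,"tz":0,"rx":0,"ry":0,"rz":8,"fingers":0},{"tx":0,"ty":0,"tz":0,"rx":0,"ry":0,"rz":8,"fingers":0},{"tx":0,"ty":0,"tz":0,"rx":0,"ry":0,"rz":5,"fingers":0},{"tx":0,"ty":0,"tz":0,"rx":0,"ry":0,"rz":0,"fingers":0}]' >/dev/null
python3 g.py 517.5 -10.2 106 3.97
python3 - <<'E'
from rig import arm; print(arm.read_state()["torque"])
E
```

```text
clk 18.95 tcp [518.5 -11.6 106.2] ya 31.9 | d tool mm [ 1.7 -0.1  0.2] rz 27.93 tilt rx,ry [0.05 0.21] F [-2.3 -4.8 11.4] w 14.4 g 100.2
clk 19.575 tcp [517.5 -11.7 106.2] ya 2.96 | d tool mm [1.5 0.  0.2] rz -1.01 tilt rx,ry [0.03 0.18] F [-5.6 -5.4 13.3] w 14.5 g 100.7
[-1.08279385  1.05920959 -0.00978159]
```

```bash
python3 -m crank '[{"tx":0,"ty":0,"tz":0,"rx":0,"ry":0,"rz":3,"fingers":0},{"tx":0,"ty":0,"tz":0,"rx":0,"ry":0,"rz":0,"fingers":0},{"tx":0,"ty":0,"tz":0,"rx":0,"ry":0,"rz":0,"fingers":0}]' >/dev/null
python3 g.py 517.5 -10.2 106 3.97
python3 - <<'E'
from rig import arm; import cv2; from m import *
print(arm.read_state()["torque"])
b=arm.capture("scene")[:,:,::-1]; a=arm.capture("top")[:,:,::-1]
cv2.imwrite("pics/m9.png",mont([crop(b,265,140,75,80,7),crop(a,240,200,45,80,6)],560))
E
```

```text
clk 19.95 tcp [517.4 -11.6 106.2] ya 0.02 | d tool mm [1.4 0.1 0.2] rz -3.95 tilt rx,ry [0.02 0.17] F [-5.5 -5.5 14.8] w 14.6 g 100.8
[-1.0874014   1.18860291  0.089292  ]
```

View pics/m9.png

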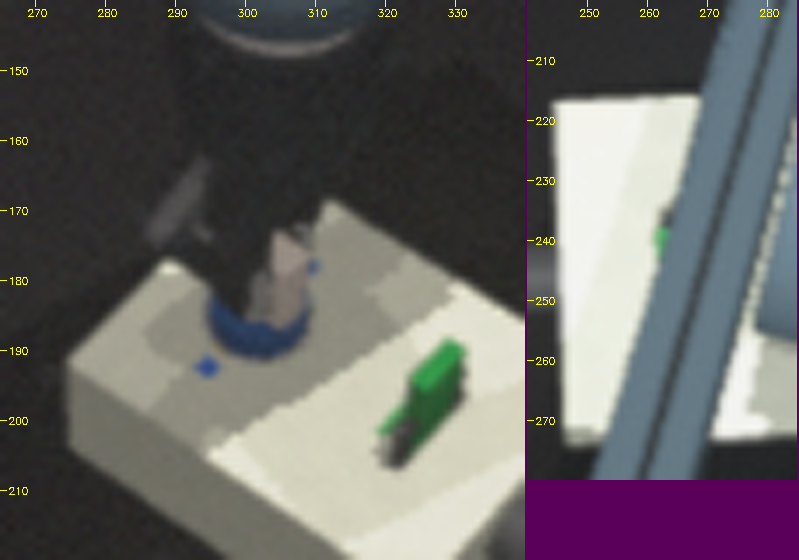

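The picture shows the blue collar sitting on the house (scene 302,188), the grip turned a quarter turn, and the slide undisturbed (327,197). The reaction torque is now close to the stop spring value. Handing in.

```bash
python3 -c "
from rig import arm; print(arm.job_done())"
```

```text
the job is handed in; nothing more can be done
None
```

The job is handed in at about 20 s on the robot's clock: the green slide is home and released, and the blue lamp is pressed down, turned about 94° clockwise and still gripped at 100 N; I got no verdict back, and I inferred the cup's own turn from the twist and reaction torque because its joint could not be read.

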